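# Lock out the motorised screw drive

## Task

Make the screw drive safe to work on. First set the forward-off-reverse toggle on the control box to its centre off position; then wind the crank clockwise (seen from above) down its thread until, just short of its bottom stop, the hole in the crank arm lines up over the hole in the pillar, and move the locking pin from its rest into those holes, fully home. Last, fold the slotted guard plate fully down over the centred toggle, leaving the other things on the table where they are.

Things in the scene. Friction and masses are not known exactly. Their poses are not given: they have to be found in the camera images.
- control_box: Fixed grey switch box with an aluminium top panel, 100 (x) x 110 (y) x 45 mm high; origin at the centre of its underside, x axis to its back (the guard's hinge side), y to its left, z up. Yaw within 0.35 rad; it may stand left or right of the screw drive. The toggle's pivot is 5 mm in front of its centre, 45 mm above the table.
- toggle (a joint): Steel bat toggle on the control box: 48 mm lever, 8 mm thick, 12 mm ball end, swinging along the box's y. In rad: 0 = centre off (upright); +0.38 leans to the box's -y, -0.38 to +y. Spring detents at -0.38, 0 and +0.38; from within about 0.15 of centre it snaps to centre. About 10 N near the ball moves it over. At the start it leans to the box's -y.
- switch_centre (a point): Point where the middle of the toggle's ball end is when the toggle is at centre off: 42 mm above its pivot and the box's top panel. Axes as the box.
- guard (a joint): Slotted guard plate on the control box, in rad: 0 = fully down, level, 14 mm above the panel, the toggle standing up through its slot; 1.57 = upright behind the toggle; at most 1.95. Starts leaning back, 1.62 to 1.85; a stiff hinge keeps it where it is left (about 1 N at the edge moves it). It is closed by pushing its free edge from behind towards the box's -x and down.
- guard_hinge (a point): Centre of the guard's hinge line, on the back of the control box, 59 mm above the table; axes as the box. The hinge line runs along the box's y; the closed guard extends from here towards the box's -x.
- guard_edge (a point): Middle of the round bar, 8 mm thick and 52 mm long, on the guard's free edge, 85 mm from the hinge. The plate is 56 mm wide (box y), 3 mm thick and reaches 89 mm from its hinge; its slot is 20 mm wide, from 22 to 68 mm from the hinge, so the solid part to push is 68 to 89 mm from the hinge.
- screw_drive: Fixed screw drive: dark base plate 120 x 120 x 10 mm with a round grey gear housing, a black motor on its +y side, and a grey square pillar (32 x 32 mm, top 60 mm above the table) at x = +42 mm. Origin on the screw's axis at the table; z up. The crank turns about this vertical axis. Yaw varies within 0.35 rad.
- crank (a joint): Turn of the crank arm in rad: 0 = its hole exactly over the pillar's hole, low on the thread; grows anticlockwise seen from above (the arm rises 4 mm a turn). Starts at 6.7 to 8.4 (1.07 to 1.34 turns); bottom stop at -0.3. The holes also pass one another a turn higher, which is not the locking place. It stays where it is left; about 1 N at the handle turns it.
- crank_grip (a point): On the axis of the crank's upright black handle, 27 mm above the arm's top face. The handle is 19 mm thick and 47 mm high above the arm, spins freely on the arm, and stands 42 mm from the screw's axis, at the end opposite to the hole. Its height here at crank 0 is 97 mm. The point's axes turn with the arm.
- crank_hole (a point): Centre of the hole (13 mm) at the top face of the crank arm, 42 mm from the screw's axis. The arm is a flat aluminium bar 112 x 32 x 8 mm; at crank 0 its top is 70 mm above the table and its underside 2 mm above the pillar.
- lock_hole (a point): Mouth of the blind hole (12 mm, 27 mm deep) in the top of the screw drive's pillar, 60 mm above the table.
- pin_rest: Fixed grey block 46 x 46 x 40 mm with a 12 mm hole in its top, in which the pin stands; origin at the centre of its underside.
- pin_grip (a point): Grip point of the loose steel locking pin, on its axis, 24 mm above the shoulder and 18 mm below the top. Upright: head 18 mm thick and 42 mm high; below the shoulder a shank 8.5 mm thick, 30 mm long, tapered tip. At the start it stands in the pin rest, shoulder on the block. Fully home in the drive its shoulder rests on the crank arm. z is its axis, upwards.
- pin_tip (a point): Lower end of the pin's shank, 54 mm below pin_grip.
- rock: Bystander: grey rough mineral, 30 x 36 x 21 mm.
- magnifier: Bystander: hand lens with a black handle lying flat, 62 x 148 x 9 mm.
- glass_dish: Bystander: clear glass dish, 103 mm wide, 16 mm high.
- torch: Bystander: black torch lying on its side, 104 mm long, 32 mm thick.
- carton: Bystander: slim white carton, 173 x 29 x 26 mm.
- charger_box: Bystander: black charger, 42 x 62 x 30 mm.
- rough_stone: Bystander: brown rough mineral, 40 x 56 x 26 mm.

How it is judged:
By the outcome, as a careful person would: the job done as asked, in the order asked, and still so for the second after the job is handed in, with the robot touching nothing.
It also fails if it takes over 72 s, if anything falls off the work surface, if the arm or the gripper's body presses on something with over 40 N, if the wrist force passes 120 N, or if a joint passes its speed limit or range.

## Robot

A 6-joint arm with a two-finger parallel gripper is mounted at the origin on a cart in front of the work surface, level with it; the furniture and walls round the work are solid. World frame = base frame: x ahead of the robot, y to its left, z up, the work surface at z = 0. Lengths are in mm, angles in rad, forces in N, time in s.
With the tool pointing down it reaches from about 275 to 1000 mm from the base axis. Payload 8.4 kg.
Tool frame: the origin (TCP) lies midway between the tips of the shut fingers; the grasp point (between the pads) lies 19 mm behind it; z points along the fingers, y is the line along which they close (so a half turn about z gives the same grasp; the last joint's range is limited). The gripper opens to 85 mm and grips with 20 to 120 N. Pads are 22 mm wide; open, the fingers measure 114 mm over their backs; the gripper's body (76 mm by 85 mm) begins 54 mm behind the grasp point. The pads swing forward as they close: fully open they stand 13 mm farther back than shut.
Start: joints at [-1.243, 0.353, 1.633, -0, 1.155, -0.002], TCP at [202.407, -591.32, 231.281] pointing down, gripper open.
Joint ranges: [-2.63, 2.63], [-0.92, 2.1], [0.06, 2.66], [-1.3, 4.44], [0, 2.69], [-3.02, 3.02]. Speed limits (rad/s): [2.22, 2.22, 2.79, 3.14, 3.14, 3.14].

## Interface

Orientations are given as [roll, pitch, yaw] about the fixed x, y, z axes, in that order (R = Rz(yaw) Ry(pitch) Rx(roll)).
In Python, from rig import r, imaging gives the robot as it stands. The module is installed in compiled form; this text tells all that it offers.
- The arm moves only by the tool arm_command, never from a script. Its argument "deltas" is a list of rows, each an object of numbers: "hand": the finger opening in mm, from 0 to 85.4; "tx", "ty", "tz": the shift along the tool's x, y, z in mm; "wx", "wy", "wz": the turn, a rotation vector about the tool's x, y, z in rad. A call has 1 to 8 rows; each row shifts and turns the commanded pose from where the row before left it, along the tool's axes as they then stand; what a row does not reach is not made up. A row lasts 1/8 s, in which the tool goes at most 62.5 mm and 10.7 degrees, less where a joint would pass 70% of its speed; a pose out of reach is approached as far as the arm can. A call with a gripper value outside its range is refused whole. The fingers move at their own pace and stop on an object; "squeeze" is the grip in N (left out, the last holds). Time passes only in rows, so rows that do not move let the fingers close. It gives the time, the measured TCP pose, the force, the opening and the grip force at its end, in the units of the state.
- r.sense(): the state, without advancing time (a new reading comes with each control period).
- imaging.grab_frame(name): name is "side" or "top"; returns a dict with "image" (420x560x3 uint8, red, green, blue), "mtx" (3x3 intrinsics, pixels), "D" ([k1, k2, p1, p2, k3] as OpenCV has them; the pictures are not rectified), "world_to_cam" (4x4, takes a point from world to camera coordinates). Camera axes: x right, y up, looking along -z (the intrinsics and any distortion apply to the point x, -y, -z); pixel columns grow to the right and rows downward; lengths in mm; the calibration is good to about 2 mm. A picture is of the moment at which its call begins. There is no depth.
- r.sign_off(): hands the job in; it is judged then, once.
The state is a dict: "clock": time; "qpos": joint angles; "qvel": joint speeds; "joint_efforts": joint torques, N m; "eef_pos": TCP position; "tcp_rot": TCP orientation; "contact_force": force on the tool from outside, world axes, zero at the start; "wrist_torque": the same for the moment, N m; "opening": opening from 0.0 (shut) to 1.0 (fully open); "grasp_force": force on a finger pad.
Only numpy, scipy, OpenCV 4.12 (cv2) and the standard library are available. Lean on these libraries where they do the work, as an engineer would, in place of code of your own. Each camera call takes 0.05 s, during which the arm holds its last target. There are 200 camera calls.

## Working session

There is one attempt and no reset: what is moved stays moved. The work goes in short steps, Python scripts to look and compute and a tool call to move; the robot and the scene stay as the last step left them, time stands still between calls to the robot, and variables do not carry over. Pictures are saved under pics/ and viewed, at most 10 in all, crops included, and the job is handed in when it is done.

Besides the shell and the picture viewer there is one more tool, called after "Request:" as name(argument=value, ...) on one line, values as JSON. arm_command: Moves the arm, as the interface text tells. Its arguments: {"type":"object","properties":{"deltas":{"type":"array"},"squeeze":{"type":"number"}},"required":["deltas"]}

```bash
mkdir -p pics; cat > h.py <<'E'
import numpy as np, cv2, pickle
from rig import r, imaging
def grab(name,fn=None):
    f=imaging.grab_frame(name)
    pickle.dump(f,open(f'{name}.pkl','wb'))
    if fn: cv2.imwrite('pics/'+fn,f['image'][:,:,::-1])
    return f
def load(name): return pickle.load(open(f'{name}.pkl','rb'))
def proj(f,P):
    P=np.atleast_2d(np.asarray(P,float)); C=P@f['world_to_cam'][:3,:3].T+f['world_to_cam'][:3,3]
    C=C*[1,-1,-1]
    return cv2.projectPoints(C,np.zeros(3),np.zeros(3),np.asarray(f['mtx'],float),np.asarray(f['D'],float))[0][:,0]
def unproj(f,uv,z):
    uv=np.atleast_2d(np.asarray(uv,float))
    n=cv2.undistortPoints(uv[:,None],np.asarray(f['mtx'],float),np.asarray(f['D'],float))[:,0]
    d=np.c_[n[:,0],-n[:,1],-np.ones(len(n))]
    R=f['world_to_cam'][:3,:3];t=f['world_to_cam'][:3,3]
    o=-R.T@t; d=d@R
    z=np.broadcast_to(z,len(n))
    return o+d*((z-o[2])/d[:,2])[:,None]
E
python3 - <<'E'
from h import *
a=grab('top','top0.png');b=grab('side','side0.png')
for f in(a,b):
    R=f['world_to_cam'];print(-R[:3,:3].T@R[:3,3],R[:3,:3].round(3).tolist(),f['mtx'][0][0],f['D'])
s=r.sense();print({k:np.round(v,3).tolist() for k,v in s.items()})
E
```

```text
[ 304.33319921   96.39382121 1137.23723973] [[0.014, -1.0, 0.005], [0.974, 0.014, 0.224], [-0.224, 0.002, 0.975]] 406.6585629850391 [-0.08045082  0.          0.          0.          0.        ]
[ 364.2081808  -731.51016977  665.88313079] [[0.981, -0.193, 0.017], [0.098, 0.574, 0.813], [-0.167, -0.796, 0.582]] 378.95557544467306 [0.00807437 0.         0.         0.         0.        ]
{'clock': 0.1, 'qpos': [-1.243, 0.354, 1.634, 0.0, 1.155, -0.002], 'qvel': [0.001, 0.001, -0.0, 0.0, 0.002, 0.001], 'joint_efforts': [-0.001, -60.635, -34.282, -0.0, 0.004, -0.0], 'eef_pos': [202.277, -590.921, 230.655], 'tcp_rot': [-3.14, -0.0, 0.33], 'contact_force': [0.142, -0.425, -0.46], 'wrist_torque': [0.001, -0.001, -0.038], 'grasp_force': 0.0, 'opening': 0.997}
```

View pics/top0.png

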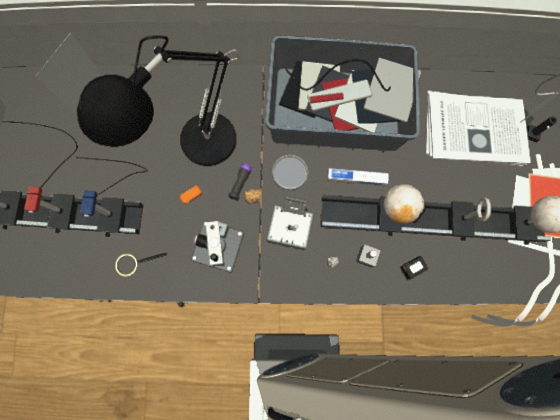

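View pics/side0.png

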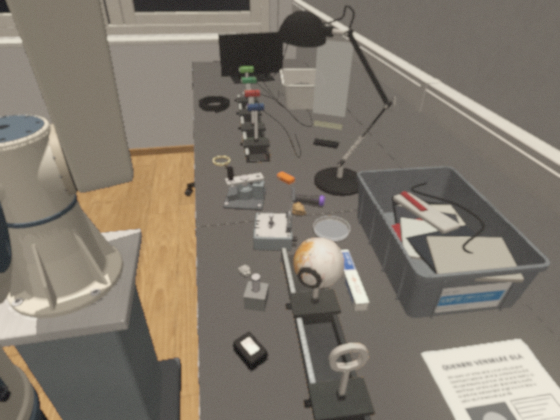

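The top view shows the screw drive around (217,245), the box around (290,228) and the pin rest around (369,256). In the side view they are at (245,190), (273,230) and (256,293). I'll zoom in.

```bash
python3 - <<'E'
from h import *
a=load('top')['image'];b=load('side')['image']
def z(i,u,v,w,h,k): return cv2.resize(i[v:v+h,u:u+w],None,fx=k,fy=k,interpolation=cv2.INTER_CUBIC)
A=z(a,185,190,132,96,6)
cv2.imwrite('pics/z1.png',A[:,:,::-1])
B=np.hstack([z(b,215,160,100,100,6),z(a,350,240,33,33,6)[:].repeat(1,0) if 0 else np.vstack([z(a,350,238,33,50,6),z(b,240,268,33,50,6)])])
cv2.imwrite('pics/z2.png',B[:,:,::-1]);print(A.shape,B.shape)
E
```

```text
(576, 792, 3) (600, 798, 3)
```

View pics/z1.png

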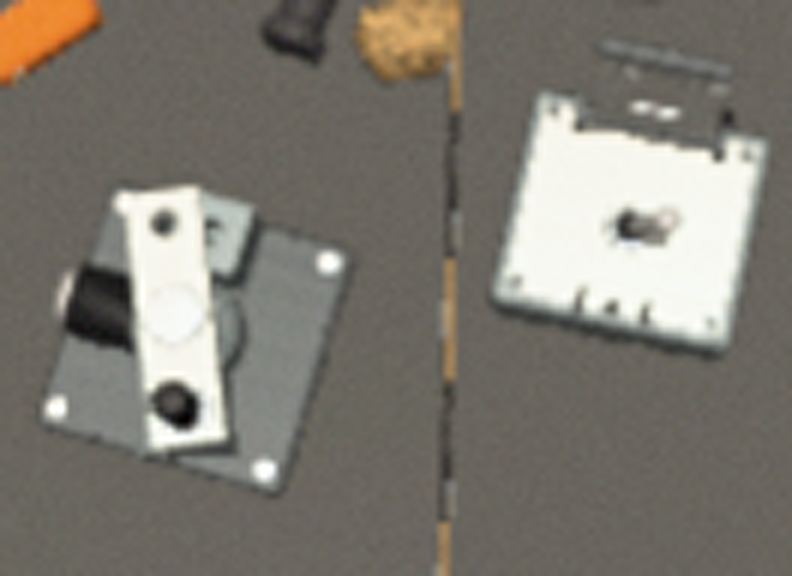

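View pics/z2.png

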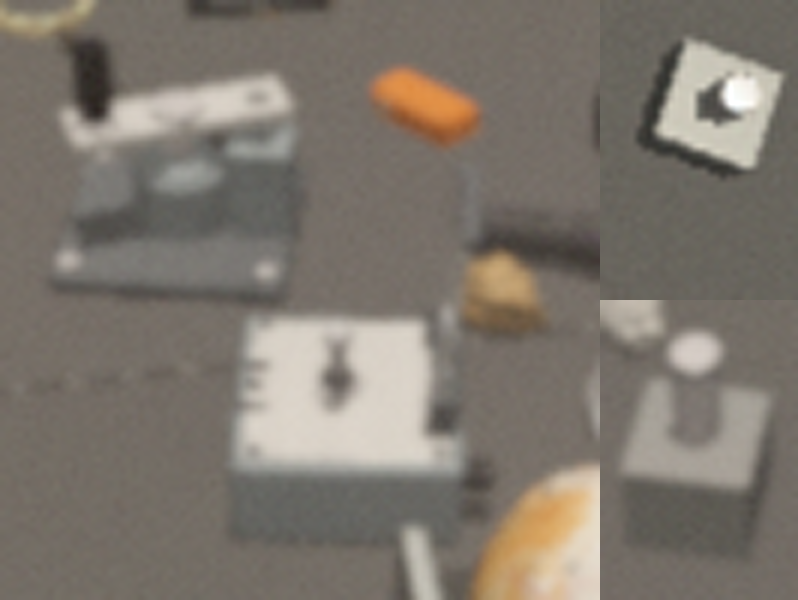

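Zoom 1 shows the panel corners at about (540,95), (768,140), (495,300) and (722,342). The base plate screws are at (328,262), (265,470), (55,408) and (123,203). The crank hole is at (163,222), the crank axis at (172,315) and the handle top at (175,403). Zoom 2 shows the pin top at (740,92) from above and (695,352) from the side.

```bash
python3 - <<'E'
from h import *
t=load('top');s=load('side')
T=lambda p:(np.array(p,float)+0.5)/6-0.5+[185,190]
p=unproj(t,T([(540,95),(768,140),(495,300),(722,342)]),45.);c=p.mean(0);print('box',p.round(1).tolist(),c)
for a,b in((2,0),(3,1)):d=p[a]-p[b];d=-d;print('yaw',np.arctan2(d[1],d[0]))
for a,b in((1,0),(3,2)):d=p[b]-p[a];print('yaw',np.arctan2(d[1],d[0])-np.pi/2)
p=unproj(t,T([(328,262),(265,470),(55,408),(123,203)]),12.);print('drive',p.round(1).tolist(),p.mean(0))
d=p[0]-p[1];print('yaw',np.arctan2(d[1],d[0]));d=p[3]-p[2];print(np.arctan2(d[1],d[0]))
d=p[2]-p[1];print(np.arctan2(d[1],d[0])-np.pi/2)
q=unproj(t,T([(163,222),(172,315)]),75.);h=unproj(t,T([(175,403)]),122.);print('hole,axis,handle',q,h)
d=q[0]-h[0];print('crank yaw',np.arctan2(d[1],d[0]))
pt=unproj(t,np.array([[140/6+350,92/6+238]])-.4,82.);print('pin top',pt)
print('pin side',unproj(s,np.array([[95/6+240,52/6+268]])-.4,82.))
print('guard bar',unproj(t,T([(605,45),(728,72)]),142.))
# side checks
S=lambda p:(np.array(p,float)+.5)/6-.5+[215,160]
print('side panel',unproj(s,S([(245,320),(240,462),(465,465),(430,318)]),45.).round(1).tolist())
print('side handletop',unproj(s,S([(85,42)]),122.),'hole',unproj(s,S([(260,97)]),75.))
E
```

```text
box [[562.7, 98.4, 45.0], [543.0, -6.5, 45.0], [467.3, 117.3, 45.0], [449.6, 14.8, 45.0]] [505.6445547   56.00182517  45.        ]
yaw -0.19609258816421074
yaw -0.2240987780233951
yaw -0.1853001849087219
yaw -0.1704481596671963
drive [[488.9, 196.2, 12.0], [391.9, 222.0, 12.0], [418.7, 320.3, 12.0], [515.4, 293.6, 12.0]] [453.72734368 258.03404104  12.        ]
yaw -0.2598736789189667
-0.2689148210763165
-0.26592698742280496
hole,axis,handle [[495.35176101 264.35477843  75.        ]
 [453.96425668 258.42471972  75.        ]] [[410.44699694 248.31424278 122.        ]]
crank yaw 0.18672309571020532
pin top [[ 430.12635953 -160.56990659   82.        ]]
pin side [[ 429.89819815 -162.73865058   82.        ]]
guard bar [[561.76360045  71.12526743 142.        ]
 [550.82428614  19.30751931 142.        ]]
side panel [[467.4, 113.2, 45.0], [451.2, 12.0, 45.0], [545.1, -6.4, 45.0], [552.0, 100.2, 45.0]]
side handletop [[409.67249565 248.25680755 122.        ]] hole [[496.355797  261.5870961  75.       ]]
```

Request:
arm_command(deltas=[{"tx": 41, "ty": -43}, {"tx": 41, "ty": -43}, {"tx": 41, "ty": -43}, {"tx": 41, "ty": -43}, {"tx": 41, "ty": -43}, {"tx": 41, "ty": -43}, {"tx": 41, "ty": -43}, {"tx": 41, "ty": -43}])

```text
schema error: expected keys hand, tx, ty, tz, wx, wy, wz
```

Request:
arm_command(deltas=[{"tx": 41, "ty": -43}, {"tx": 41, "ty": -43}, {"tx": 41, "ty": -43}, {"tx": 41, "ty": -43}, {"wz": 0.174}, {"wz": 0.174}, {"wz": 0.172}, {}])

```text
schema error: expected keys hand, tx, ty, tz, wx, wy, wz
```

```bash
cat >> h.py <<'E'
def togo(target,yaw=None):
    from scipy.spatial.transform import Rotation as Ro
    s=r.sense();R=Ro.from_euler('xyz',s['tcp_rot'])
    print('t',s['clock'],'pos',np.round(s['eef_pos'],1),'rpy',np.round(s['tcp_rot'],3),'F',np.round(s['contact_force'],1),'open',s['opening'],'g',s['grasp_force'],'j6',round(s['qpos'][5],2))
    print('tool delta',R.inv().apply(np.array(target)-s['eef_pos']).round(1), 'wz', None if yaw is None else round(s['tcp_rot'][2]-yaw,3))
E
python3 -c "
from h import *
togo([500.7,56.9,68],-0.19)"
```

```text
t 0.1 pos [ 202.3 -590.9  230.7] rpy [-3.14 -0.    0.33] F [ 0.1 -0.4 -0.5] open 0.9972757368430811 g 0.0 j6 -0.0
tool delta [ 492.1 -516.1  163.3] wz 0.52
```

All seven keys are needed in each row.

Request:
arm_command(deltas=[{"hand": 85, "tx": 41, "ty": -43, "tz": 0, "wx": 0, "wy": 0, "wz": 0}, {"hand": 85, "tx": 41, "ty": -43, "tz": 0, "wx": 0, "wy": 0, "wz": 0}, {"hand": 85, "tx": 41, "ty": -43, "tz": 0, "wx": 0, "wy": 0, "wz": 0}, {"hand": 85, "tx": 41, "ty": -43, "tz": 0, "wx": 0, "wy": 0, "wz": 0}, {"hand": 85, "tx": 41, "ty": -43, "tz": 0, "wx": 0, "wy": 0, "wz": 0}, {"hand": 85, "tx": 41, "ty": -43, "tz": 0, "wx": 0, "wy": 0, "wz": 0}, {"hand": 85, "tx": 41, "ty": -43, "tz": 0, "wx": 0, "wy": 0, "wz": 0}, {"hand": 85, "tx": 41, "ty": -43, "tz": 0, "wx": 0, "wy": 0, "wz": 0}])

```text
clock: 1.1
eef_pos: [401.7, -157.8, 231.3]
tcp_rot: [3.141, -0.0, 0.33]
contact_force: [1.1, -1.1, -0.0]
opening: 0.994
grasp_force: 0.0
```

Request:
arm_command(deltas=[{"hand": 85, "tx": 41, "ty": -43, "tz": 0, "wx": 0, "wy": 0, "wz": 0}, {"hand": 85, "tx": 41, "ty": -43, "tz": 0, "wx": 0, "wy": 0, "wz": 0}, {"hand": 85, "tx": 41, "ty": -43, "tz": 0, "wx": 0, "wy": 0, "wz": 0}, {"hand": 85, "tx": 41, "ty": -43, "tz": 0, "wx": 0, "wy": 0, "wz": 0}, {"hand": 85, "tx": 0, "ty": 0, "tz": 0, "wx": 0, "wy": 0, "wz": 0.174}, {"hand": 85, "tx": 0, "ty": 0, "tz": 0, "wx": 0, "wy": 0, "wz": 0.174}, {"hand": 85, "tx": 0, "ty": 0, "tz": 0, "wx": 0, "wy": 0, "wz": 0.172}, {"hand": 85, "tx": 0, "ty": 0, "tz": 0, "wx": 0, "wy": 0, "wz": 0}])

```text
clock: 2.1
eef_pos: [500.6, 56.2, 231.0]
tcp_rot: [3.141, 0.001, -0.189]
contact_force: [0.4, 0.8, 0.3]
opening: 0.993
grasp_force: 0.0
```

```bash
python3 -c "
from h import *
togo([500.7,56.9,68],-0.19)"
```

```text
t 2.1 pos [500.6  56.2 231. ] rpy [ 3.141e+00  1.000e-03 -1.890e-01] F [0.4 0.8 0.3] open 0.9932239062779032 g 0.0 j6 1.87
tool delta [ 1.00e-01 -7.00e-01  1.63e+02] wz 0.001
```

Request:
arm_command(deltas=[{"hand": 85, "tx": 0, "ty": -0.7, "tz": 55, "wx": 0, "wy": 0, "wz": 0}, {"hand": 85, "tx": 0, "ty": 0, "tz": 55, "wx": 0, "wy": 0, "wz": 0}, {"hand": 85, "tx": 0, "ty": 0, "tz": 35, "wx": 0, "wy": 0, "wz": 0}, {"hand": 85, "tx": 0, "ty": 0, "tz": 18, "wx": 0, "wy": 0, "wz": 0}, {"hand": 40, "tx": 0, "ty": 0, "tz": 0, "wx": 0, "wy": 0, "wz": 0}, {"hand": 10, "tx": 0, "ty": 0, "tz": 0, "wx": 0, "wy": 0, "wz": 0}, {"hand": 10, "tx": 0, "ty": 0, "tz": 0, "wx": 0, "wy": 0, "wz": 0}, {"hand": 10, "tx": 0, "ty": 0, "tz": 0, "wx": 0, "wy": 0, "wz": 0}], squeeze=30)

```text
clock: 3.1
eef_pos: [501.6, 56.8, 69.4]
tcp_rot: [-3.141, -0.002, -0.19]
contact_force: [-0.2, -1.9, 0.0]
opening: 0.14
grasp_force: 0.5
```

Request:
arm_command(deltas=[{"hand": 10, "tx": 0, "ty": 0, "tz": 0, "wx": 0, "wy": 0, "wz": 0}, {"hand": 10, "tx": 0, "ty": 0, "tz": 0, "wx": 0, "wy": 0, "wz": 0}, {"hand": 10, "tx": 0, "ty": 0, "tz": 0, "wx": 0, "wy": 0, "wz": 0}, {"hand": 10, "tx": 0, "ty": 0, "tz": 0, "wx": 0, "wy": 0, "wz": 0}], squeeze=30)

```text
clock: 3.6
eef_pos: [501.7, 57.1, 69.2]
tcp_rot: [-3.141, -0.002, -0.19]
contact_force: [-0.6, -1.3, 6.7]
opening: 0.123
grasp_force: 13.1
```

Request:
arm_command(deltas=[{"hand": 40, "tx": 0, "ty": 0, "tz": 0, "wx": 0, "wy": 0, "wz": 0}, {"hand": 85, "tx": 0, "ty": 0, "tz": 0, "wx": 0, "wy": 0, "wz": 0}, {"hand": 85, "tx": 0, "ty": 0, "tz": -50, "wx": 0, "wy": 0, "wz": 0}, {"hand": 85, "tx": 0, "ty": 0, "tz": -60, "wx": 0, "wy": 0, "wz": 0}, {"hand": 85, "tx": -31, "ty": -43, "tz": 0, "wx": 0, "wy": 0, "wz": 0}, {"hand": 85, "tx": -31, "ty": -43, "tz": 0, "wx": 0, "wy": 0, "wz": 0}, {"hand": 85, "tx": -31, "ty": -43, "tz": 0, "wx": 0, "wy": 0, "wz": 0}, {"hand": 85, "tx": -31, "ty": -43, "tz": 0, "wx": 0, "wy": 0, "wz": 0}])

```text
clock: 4.6
eef_pos: [410.8, 250.6, 178.4]
tcp_rot: [-3.141, -0.0, -0.19]
contact_force: [0.8, -0.0, 0.1]
opening: 0.998
grasp_force: 0.0
```

```bash
python3 - <<'E'
from h import *
togo([412,250,82])
a=grab('top')['image'];b=grab('side')['image']
def z(i,u,v,w,h,k): return cv2.resize(i[v:v+h,u:u+w],None,fx=k,fy=k,interpolation=cv2.INTER_CUBIC)
cv2.imwrite('pics/z3.png',np.hstack([z(a,190,190,132,96,3),z(b,215,150,132,96,3)])[:,:,::-1])
E
```

```text
t 4.6 pos [410.8 250.6 178.4] rpy [-3.141 -0.    -0.19 ] F [ 0.8 -0.   0.1] open 0.9979595002431773 g 0.0 j6 2.31
tool delta [ 1.3  0.4 96.4] wz None
```

View pics/z3.png

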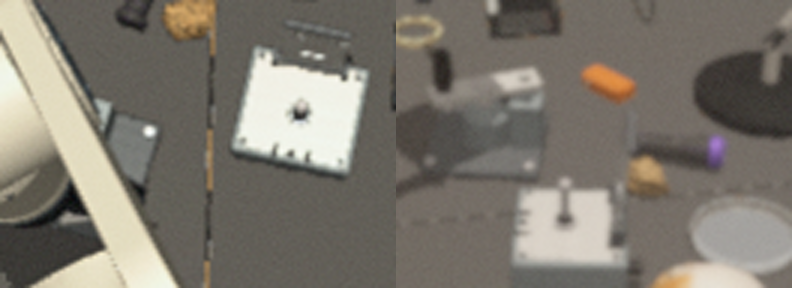

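The toggle now stands upright in both views, at (300,108) and (565,205). The handle is still at (440,65). Next is the crank.

Request:
arm_command(deltas=[{"hand": 85, "tx": 0.7, "ty": 1, "tz": 45, "wx": 0, "wy": 0, "wz": 0}, {"hand": 85, "tx": 0, "ty": 0, "tz": 35, "wx": 0, "wy": 0, "wz": 0}, {"hand": 85, "tx": 0, "ty": 0, "tz": 16, "wx": 0, "wy": 0, "wz": 0}, {"hand": 40, "tx": 0, "ty": 0, "tz": 0, "wx": 0, "wy": 0, "wz": 0}, {"hand": 15, "tx": 0, "ty": 0, "tz": 0, "wx": 0, "wy": 0, "wz": 0}, {"hand": 15, "tx": 0, "ty": 0, "tz": 0, "wx": 0, "wy": 0, "wz": 0}, {"hand": 15, "tx": 0, "ty": 0, "tz": 0, "wx": 0, "wy": 0, "wz": 0}, {"hand": 15, "tx": 0, "ty": 0, "tz": 0, "wx": 0, "wy": 0, "wz": 0}], squeeze=30)

```text
clock: 5.7
eef_pos: [412.8, 248.5, 83.2]
tcp_rot: [-3.14, -0.001, -0.19]
contact_force: [-0.6, 0.2, 7.4]
opening: 0.211
grasp_force: 30.3
```

```bash
python3 - <<'E'
from h import *
togo([412,250,82])
C=np.array([453.9,258]);p=r.sense()['eef_pos'][:2];d=p-C
print(np.hypot(*d),np.arctan2(*d[::-1])-np.pi)
th0=0.187;th1=-0.265-2*np.pi;N=20
th=np.linspace(th0,th1,N+1)
w=np.array([C-42*np.array([np.cos(t),np.sin(t)]) for t in th])
dz=4*(th0-th1)/2/np.pi/N
y=r.sense()['tcp_rot'][2]
dw=np.diff(w,axis=0);dw
for i,v in enumerate(dw): print(i,round(v@[np.cos(y),np.sin(y)],1),round(v@[np.sin(y),-np.cos(y)],1))
print(dz)
E
```

```text
t 5.7 pos [412.8 248.5  83.2] rpy [-3.14e+00 -1.00e-03 -1.90e-01] F [-0.6  0.2  7.4] open 0.21141360266031545 g 30.277608790202066 j6 2.3
tool delta [-1.1 -1.3  1.2] wz None
42.142734529568344 -6.056526301328493
0 -2.9 -13.8
1 1.8 -14.0
2 6.3 -12.6
3 10.1 -9.8
4 12.8 -5.9
5 14.0 -1.3
6 13.7 3.4
7 11.8 7.7
8 8.6 11.2
9 4.4 13.4
10 -0.2 14.1
11 -4.9 13.2
12 -9.0 10.9
13 -12.1 7.3
14 -13.8 2.9
15 -14.0 -1.8
16 -12.6 -6.3
17 -9.8 -10.1
18 -5.9 -12.8
19 -1.3 -14.0
0.21438760685550734
```

Request:
arm_command(deltas=[{"hand": 15, "tx": -2.9, "ty": -13.8, "tz": 0.2, "wx": 0, "wy": 0, "wz": 0}, {"hand": 15, "tx": 1.8, "ty": -14.0, "tz": 0.2, "wx": 0, "wy": 0, "wz": 0}, {"hand": 15, "tx": 6.3, "ty": -12.6, "tz": 0.2, "wx": 0, "wy": 0, "wz": 0}, {"hand": 15, "tx": 10.1, "ty": -9.8, "tz": 0.2, "wx": 0, "wy": 0, "wz": 0}, {"hand": 15, "tx": 12.8, "ty": -5.9, "tz": 0.2, "wx": 0, "wy": 0, "wz": 0}])

```text
clock: 6.32
eef_pos: [451.1, 299.6, 82.3]
tcp_rot: [-3.139, -0.001, -0.19]
contact_force: [-0.7, 1.8, 3.1]
opening: 0.209
grasp_force: 29.9
```

Request:
arm_command(deltas=[{"hand": 15, "tx": 14.0, "ty": -1.3, "tz": 0.2, "wx": 0, "wy": 0, "wz": 0}, {"hand": 15, "tx": 13.7, "ty": 3.4, "tz": 0.2, "wx": 0, "wy": 0, "wz": 0}, {"hand": 15, "tx": 11.8, "ty": 7.7, "tz": 0.2, "wx": 0, "wy": 0, "wz": 0}, {"hand": 15, "tx": 8.6, "ty": 11.2, "tz": 0.2, "wx": 0, "wy": 0, "wz": 0}, {"hand": 15, "tx": 4.4, "ty": 13.4, "tz": 0.2, "wx": 0, "wy": 0, "wz": 0}])

```text
clock: 6.95
eef_pos: [496.3, 253.6, 80.8]
tcp_rot: [-3.141, -0.001, -0.19]
contact_force: [-2.8, 1.1, 8.2]
opening: 0.21
grasp_force: 30.3
```

```bash
python3 - <<'E'
from h import *
togo([0,0,0])
C=np.array([453.9,258]);p=r.sense()['eef_pos'][:2];d=p-C
print(np.hypot(*d),np.arctan2(*d[::-1]), 0.187+np.pi-6.735/2)
E
```

```text
t 6.95 pos [496.3 253.6  80.8] rpy [-3.141e+00 -1.000e-03 -1.900e-01] F [-2.8  1.1  8.2] open 0.2099912460464616 g 30.32062163692899 j6 2.23
tool delta [-439.4  343.    80.4] wz None
42.67951247522898 -0.10442574639957014 -0.03890734641020721
```

Request:
arm_command(deltas=[{"hand": 15, "tx": -0.2, "ty": 14.1, "tz": 0.2, "wx": 0, "wy": 0, "wz": 0}, {"hand": 15, "tx": -4.9, "ty": 13.2, "tz": 0.2, "wx": 0, "wy": 0, "wz": 0}, {"hand": 15, "tx": -9.0, "ty": 10.9, "tz": 0.2, "wx": 0, "wy": 0, "wz": 0}, {"hand": 15, "tx": -12.1, "ty": 7.3, "tz": 0.2, "wx": 0, "wy": 0, "wz": 0}, {"hand": 15, "tx": -13.8, "ty": 2.9, "tz": 0.2, "wx": 0, "wy": 0, "wz": 0}])

```text
clock: 7.58
eef_pos: [448.0, 215.1, 79.9]
tcp_rot: [-3.138, -0.002, -0.192]
contact_force: [3.3, 12.1, -1.5]
opening: 0.208
grasp_force: 30.0
```

Request:
arm_command(deltas=[{"hand": 15, "tx": -14.0, "ty": -1.8, "tz": 0.2, "wx": 0, "wy": 0, "wz": 0}, {"hand": 15, "tx": -12.6, "ty": -6.3, "tz": 0.2, "wx": 0, "wy": 0, "wz": 0}, {"hand": 15, "tx": -9.8, "ty": -10.1, "tz": 0.2, "wx": 0, "wy": 0, "wz": 0}, {"hand": 15, "tx": -5.9, "ty": -12.8, "tz": 0.2, "wx": 0, "wy": 0, "wz": 0}, {"hand": 15, "tx": -1.3, "ty": -14.0, "tz": 0.2, "wx": 0, "wy": 0, "wz": 0}, {"hand": 15, "tx": 0, "ty": 0, "tz": 0, "wx": 0, "wy": 0, "wz": 0}, {"hand": 15, "tx": 0, "ty": 0, "tz": 0, "wx": 0, "wy": 0, "wz": 0}])

```text
clock: 8.45
eef_pos: [412.8, 267.1, 78.8]
tcp_rot: [-3.141, -0.0, -0.19]
contact_force: [-1.3, 1.5, 11.0]
opening: 0.21
grasp_force: 30.9
```

```bash
python3 - <<'E'
from h import *
C=np.array([453.9,258])
togo([*(C-42*np.array([np.cos(.265),-np.sin(.265)])),80])
p=r.sense()['eef_pos'][:2];d=p-C
print(np.hypot(*d),np.arctan2(*d[::-1])-np.pi)
E
```

```text
t 8.45 pos [412.8 267.1  78.8] rpy [-3.141 -0.    -0.19 ] F [-1.3  1.5 11. ] open 0.2104254404805663 g 30.865894847083837 j6 2.33
tool delta [ 0.2 -2.  -1.2] wz None
42.05454270958443 -0.21717200978965634
```

Request:
arm_command(deltas=[{"hand": 15, "tx": 0, "ty": -2, "tz": 0, "wx": 0, "wy": 0, "wz": 0}, {"hand": 15, "tx": 0, "ty": 0, "tz": 0, "wx": 0, "wy": 0, "wz": 0}, {"hand": 15, "tx": 0, "ty": 0, "tz": 0, "wx": 0, "wy": 0, "wz": 0}, {"hand": 45, "tx": 0, "ty": 0, "tz": 0, "wx": 0, "wy": 0, "wz": 0}, {"hand": 45, "tx": 0, "ty": 0, "tz": 0, "wx": 0, "wy": 0, "wz": 0}, {"hand": 60, "tx": 0, "ty": 0, "tz": -45, "wx": 0, "wy": 0, "wz": 0}, {"hand": 60, "tx": 0, "ty": 0, "tz": -60, "wx": 0, "wy": 0, "wz": 0}])

```text
clock: 9.32
eef_pos: [411.6, 267.6, 182.9]
tcp_rot: [3.138, 0.004, -0.19]
contact_force: [0.1, 0.1, 0.4]
opening: 0.701
grasp_force: 0.0
```

Request:
arm_command(deltas=[{"hand": 60, "tx": 12.2, "ty": 52.4, "tz": 0, "wx": 0, "wy": 0, "wz": 0}, {"hand": 60, "tx": 12.2, "ty": 52.4, "tz": 0, "wx": 0, "wy": 0, "wz": 0}, {"hand": 60, "tx": 12.2, "ty": 52.4, "tz": 0, "wx": 0, "wy": 0, "wz": 0}, {"hand": 60, "tx": 12.2, "ty": 52.4, "tz": 0, "wx": 0, "wy": 0, "wz": 0}, {"hand": 60, "tx": 12.2, "ty": 52.4, "tz": 0, "wx": 0, "wy": 0, "wz": 0}, {"hand": 60, "tx": 12.2, "ty": 52.4, "tz": 0, "wx": 0, "wy": 0, "wz": 0}, {"hand": 60, "tx": 12.2, "ty": 52.4, "tz": 0, "wx": 0, "wy": 0, "wz": 0}, {"hand": 60, "tx": 12.2, "ty": 52.4, "tz": 0, "wx": 0, "wy": 0, "wz": 0}])

```text
clock: 10.32
eef_pos: [429.0, -163.2, 183.0]
tcp_rot: [-3.141, 0.001, -0.19]
contact_force: [1.6, -0.4, -0.3]
opening: 0.705
grasp_force: 0.0
```

```bash
python3 - <<'E'
from h import *
togo([430,-161.6,45])
a=grab('top')['image'];b=grab('side')['image']
def z(i,u,v,w,h,k): return cv2.resize(i[v:v+h,u:u+w],None,fx=k,fy=k,interpolation=cv2.INTER_CUBIC)
cv2.imwrite('pics/z4.png',np.hstack([z(a,185,215,60,60,6.5),z(b,215,160,60,60,6.5)])[:,:,::-1])
E
```

```text
t 10.325 pos [ 429.  -163.2  183. ] rpy [-3.141e+00  1.000e-03 -1.900e-01] F [ 1.6 -0.4 -0.3] open 0.7054197697599771 g 0.0 j6 1.39
tool delta [  0.8  -1.7 138. ] wz None
```

View pics/z4.png

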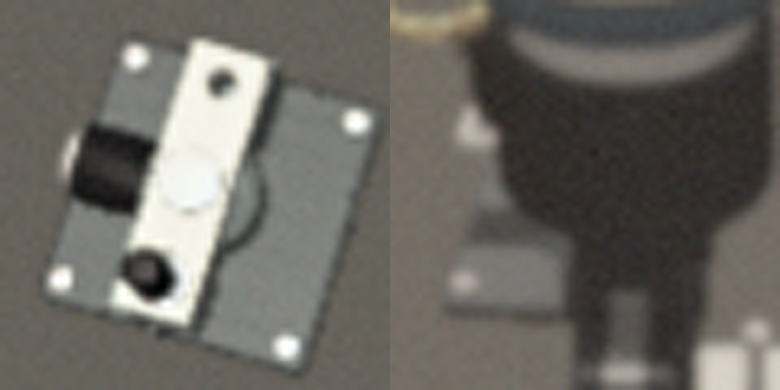

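The left half shows the arm in line with the pillar. Its corners are near (193,38), (275,60), (108,308) and (190,328), with the hole at (222,82) and the axis cap at (190,180). The base screws are at (357,122), (286,347), (60,279) and (136,57).

```bash
python3 - <<'E'
from h import *
t=load('top')
T=lambda p:(np.array(p,float)+0.5)/6.5-0.5+[185,215]
s=unproj(t,T([(357,122),(286,347),(60,279),(136,57)]),12.);print('C',s.mean(0))
an=lambda d:np.arctan2(d[1],d[0])
print('base',an(s[0]-s[1]),an(s[3]-s[2]),an(s[2]-s[1])-np.pi/2,an(s[3]-s[0])-np.pi/2)
g=cv2.cvtColor(t['image'][215:275,185:245],cv2.COLOR_RGB2GRAY);g=cv2.resize(g,None,fx=6.5,fy=6.5,interpolation=cv2.INTER_CUBIC)
m=(g>175).astype(np.uint8);m=cv2.morphologyEx(m,cv2.MORPH_CLOSE,np.ones((45,45)))
m=cv2.morphologyEx(m,cv2.MORPH_OPEN,np.ones((31,31)))
c=max(cv2.findContours(m,0,2)[0],key=cv2.contourArea);B=cv2.boxPoints(cv2.minAreaRect(c));print(B.round())
P=unproj(t,T(B),70.);print('arm',P.round(1).tolist(),P.mean(0));
for i in range(4):
    d=P[(i+1)%4]-P[i];print(np.hypot(*d[:2]),an(d))
w=(255-g.astype(float))[62:102,200:244];w=np.clip(w-120,0,None);yy,xx=np.mgrid[62:102,200:244]
h=(w*xx).sum()/w.sum(),(w*yy).sum()/w.sum();H=unproj(t,T([h]),69.)[0];print('hole',h,H)
k=unproj(t,T([(148,275)]),112.)[0];cap=unproj(t,T([(190,180)]),72.)[0];print('handle',k,'cap',cap,'ang hole-handle',an(H-k))
E
```

```text
C [453.74277517 257.64552512  12.        ]
base -0.27156563728038546 -0.2787267218090812 -0.27100848633641506 -0.2717602460726891
[[114. 308.]
 [172.  35.]
 [269.  56.]
 [211. 329.]]
arm [[401.7, 286.3, 70.0], [514.1, 267.8, 70.0], [505.9, 227.3, 70.0], [394.0, 246.6, 70.0]] [453.95096157 256.98225008  70.        ]
113.87069765464892 -0.16313772079376906
41.265789073815476 -1.769912099565615
113.57219564219156 2.970755839656646
40.382006488911 1.3783722101241243
hole (np.float64(220.23348229632177), np.float64(82.23361980061877)) [494.96415258 247.26006541  69.        ]
handle [410.87224379 266.00568968 112.        ] cap [453.9166077  257.38232886  72.        ] ang hole-handle -0.2193321569053987
```

Request:
arm_command(deltas=[{"hand": 60, "tx": 0.8, "ty": -1.7, "tz": 50, "wx": 0, "wy": 0, "wz": 0}, {"hand": 60, "tx": 0, "ty": 0, "tz": 50, "wx": 0, "wy": 0, "wz": 0}, {"hand": 60, "tx": 0, "ty": 0, "tz": 25, "wx": 0, "wy": 0, "wz": 0}, {"hand": 60, "tx": 0, "ty": 0, "tz": 12, "wx": 0, "wy": 0, "wz": 0}, {"hand": 60, "tx": 0, "ty": 0, "tz": 0, "wx": 0, "wy": 0, "wz": 0}, {"hand": 30, "tx": 0, "ty": 0, "tz": 0, "wx": 0, "wy": 0, "wz": 0}, {"hand": 12, "tx": 0, "ty": 0, "tz": 0, "wx": 0, "wy": 0, "wz": 0}, {"hand": 12, "tx": 0, "ty": 0, "tz": 0, "wx": 0, "wy": 0, "wz": 0}], squeeze=40)

```text
clock: 11.42
eef_pos: [431.4, -160.1, 47.3]
tcp_rot: [3.141, -0.002, -0.19]
contact_force: [0.2, 1.1, 6.6]
opening: 0.196
grasp_force: 38.8
```

Request:
arm_command(deltas=[{"hand": 12, "tx": 0, "ty": 0, "tz": 0, "wx": 0, "wy": 0, "wz": 0}, {"hand": 12, "tx": 0, "ty": 0, "tz": 0, "wx": 0, "wy": 0, "wz": 0}, {"hand": 12, "tx": 0, "ty": 0, "tz": -20, "wx": 0, "wy": 0, "wz": 0}, {"hand": 12, "tx": 0, "ty": 0, "tz": -40, "wx": 0, "wy": 0, "wz": 0}, {"hand": 12, "tx": 0, "ty": 0, "tz": -50, "wx": 0, "wy": 0, "wz": 0}, {"hand": 12, "tx": 0, "ty": 0, "tz": -50, "wx": 0, "wy": 0, "wz": 0}, {"hand": 12, "tx": 0, "ty": 0, "tz": 0, "wx": 0, "wy": 0, "wz": 0}])

```text
clock: 12.3
eef_pos: [433.1, -160.8, 210.4]
tcp_rot: [3.14, -0.008, -0.19]
contact_force: [0.1, 0.4, -0.8]
opening: 0.201
grasp_force: 39.3
```

```bash
python3 - <<'E'
from h import *
togo([494.4,246.5,112])
E
```

```text
t 12.3 pos [ 433.1 -160.8  210.4] rpy [ 3.14  -0.008 -0.19 ] F [ 0.1  0.4 -0.8] open 0.2010502190557415 g 39.26375448703766 j6 1.4
tool delta [ -17.6 -411.7   97.7] wz None
```

Request:
arm_command(deltas=[{"hand": 12, "tx": -2.2, "ty": -51.5, "tz": 0, "wx": 0, "wy": 0, "wz": 0}, {"hand": 12, "tx": -2.2, "ty": -51.5, "tz": 0, "wx": 0, "wy": 0, "wz": 0}, {"hand": 12, "tx": -2.2, "ty": -51.5, "tz": 0, "wx": 0, "wy": 0, "wz": 0}, {"hand": 12, "tx": -2.2, "ty": -51.5, "tz": 0, "wx": 0, "wy": 0, "wz": 0}, {"hand": 12, "tx": -2.2, "ty": -51.5, "tz": 0, "wx": 0, "wy": 0, "wz": 0}, {"hand": 12, "tx": -2.2, "ty": -51.5, "tz": 0, "wx": 0, "wy": 0, "wz": 0}, {"hand": 12, "tx": -2.2, "ty": -51.5, "tz": 0, "wx": 0, "wy": 0, "wz": 0}, {"hand": 12, "tx": -2.2, "ty": -51.2, "tz": 0, "wx": 0, "wy": 0, "wz": 0}])

```text
clock: 13.3
eef_pos: [490.7, 249.1, 205.2]
tcp_rot: [3.141, 0.001, -0.19]
contact_force: [0.8, -0.5, -0.7]
opening: 0.199
grasp_force: 39.4
```

Request:
arm_command(deltas=[{"hand": 12, "tx": 0, "ty": 0, "tz": 50, "wx": 0, "wy": 0, "wz": 0}, {"hand": 12, "tx": 0, "ty": 0, "tz": 40, "wx": 0, "wy": 0, "wz": 0}, {"hand": 12, "tx": 0, "ty": 0, "tz": 0, "wx": 0, "wy": 0, "wz": 0}, {"hand": 12, "tx": 0, "ty": 0, "tz": 0, "wx": 0, "wy": 0, "wz": 0}])

```text
clock: 13.8
eef_pos: [491.8, 247.8, 117.1]
tcp_rot: [-3.141, -0.0, -0.19]
contact_force: [0.5, 0.6, 0.2]
opening: 0.198
grasp_force: 39.5
```

```bash
python3 - <<'E'
from h import *
togo([494.4,246.5,112])
b=grab('side');a=grab('top')
p=np.array(r.sense()['eef_pos']);tip=p-[0,0,35]
for f in(a,b):print('tip',proj(f,[tip,[494.9,247,70],[495,247.3,70]]).round(1).tolist())
u,v=proj(b,[tip])[0].astype(int)-35
def z(i,u,v,w,h,k): return cv2.resize(i[v:v+h,u:u+w],None,fx=k,fy=k,interpolation=cv2.INTER_CUBIC)
cv2.imwrite('pics/z5.png',z(b['image'],u,v,70,70,8)[:,:,::-1]);print(u,v)
E
```

```text
t 13.8 pos [491.8 247.8 117.1] rpy [-3.141 -0.    -0.19 ] F [0.5 0.6 0.2] open 0.1981730573621376 g 39.52430069446564 j6 2.23
tool delta [2.8 0.7 5.1] wz None
tip [[217.4, 227.2], [218.5, 227.2], [218.4, 227.1]]
tip [[257.2, 175.8], [258.2, 179.6], [258.2, 179.6]]
222 140
```

View pics/z5.png

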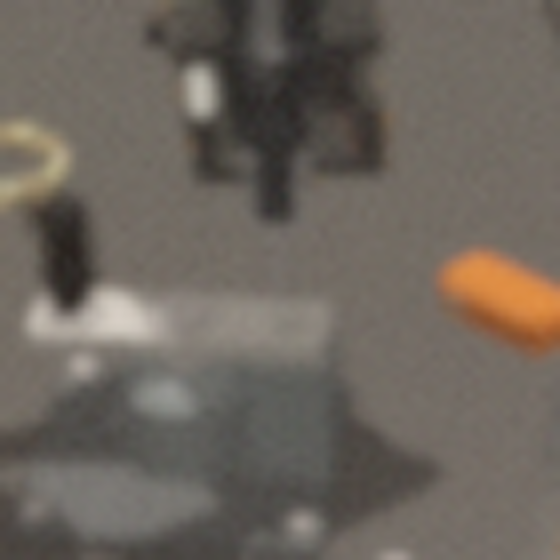

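The dark stub between the fingers ends at about (275,215), which matches the head's shoulder. The shank is hard to see against the grey, so I'll boost the contrast and overlay the expected positions.

```bash
python3 - <<'E'
from h import *
b=load('side');a=load('top')
p=np.array([491.8,247.8,117.1])
q=proj(b,[p-[0,0,5],p-[0,0,35],[494.9,247,70]]);print(q.round(1).tolist())
c=b['image'][150:190,237:277].astype(float);c=np.clip((c-60)*2.2,0,255).astype(np.uint8)
c=cv2.resize(c,None,fx=14,fy=14,interpolation=cv2.INTER_CUBIC)
for x in q: cv2.circle(c,tuple(int(v) for v in ((x-[237,150])*14+7)),3,(255,0,0),-1)
d=cv2.resize(a['image'][215:255,205:222],None,fx=14,fy=14,interpolation=cv2.INTER_CUBIC)
cv2.imwrite('pics/z6.png',np.hstack([c,d])[:,:,::-1])
E
```

```text
[[256.8, 167.4], [257.0, 176.1], [258.2, 179.6]]
```

View pics/z6.png

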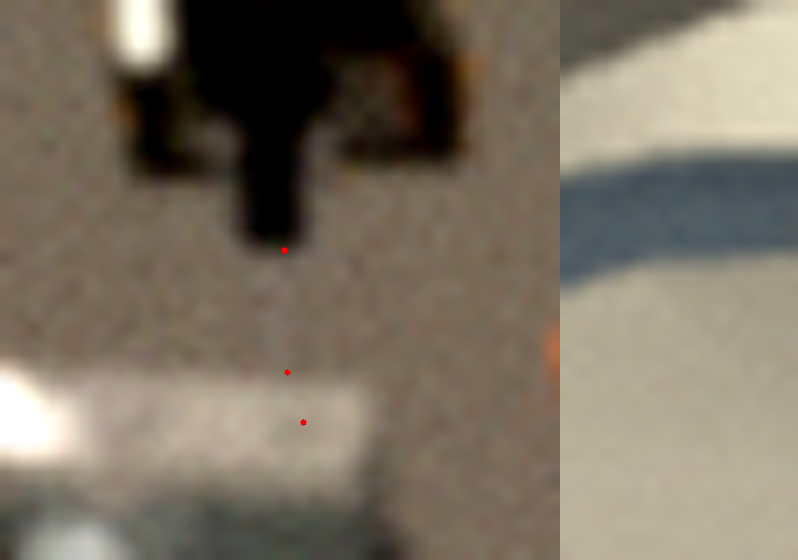

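The shoulder falls where predicted, at about (275,245), and the faint shank lies along the red marks, so the pin is straight in the grip. I'll shift 2.8 mm and descend.

Request:
arm_command(deltas=[{"hand": 12, "tx": 2.8, "ty": 0.7, "tz": 0, "wx": 0, "wy": 0, "wz": 0}, {"hand": 12, "tx": 0, "ty": 0, "tz": 5, "wx": 0, "wy": 0, "wz": 0}, {"hand": 12, "tx": 0, "ty": 0, "tz": 5, "wx": 0, "wy": 0, "wz": 0}, {"hand": 12, "tx": 0, "ty": 0, "tz": 4, "wx": 0, "wy": 0, "wz": 0}, {"hand": 12, "tx": 0, "ty": 0, "tz": 3, "wx": 0, "wy": 0, "wz": 0}, {"hand": 12, "tx": 0, "ty": 0, "tz": 0, "wx": 0, "wy": 0, "wz": 0}])

```text
clock: 14.65
eef_pos: [493.8, 246.4, 98.9]
tcp_rot: [3.141, 0.0, -0.19]
contact_force: [-0.8, 0.1, -1.2]
opening: 0.2
grasp_force: 39.5
```

Request:
arm_command(deltas=[{"hand": 12, "tx": 0, "ty": 0, "tz": 3, "wx": 0, "wy": 0, "wz": 0}, {"hand": 12, "tx": 0, "ty": 0, "tz": 3, "wx": 0, "wy": 0, "wz": 0}, {"hand": 12, "tx": 0, "ty": 0, "tz": 3, "wx": 0, "wy": 0, "wz": 0}, {"hand": 12, "tx": 0, "ty": 0, "tz": 0, "wx": 0, "wy": 0, "wz": 0}])

```text
clock: 15.15
eef_pos: [494.0, 246.4, 90.1]
tcp_rot: [3.142, -0.0, -0.19]
contact_force: [1.3, -0.7, -1.2]
opening: 0.2
grasp_force: 39.5
```

Request:
arm_command(deltas=[{"hand": 12, "tx": 0, "ty": 0, "tz": 4, "wx": 0, "wy": 0, "wz": 0}, {"hand": 12, "tx": 0, "ty": 0, "tz": 4, "wx": 0, "wy": 0, "wz": 0}, {"hand": 12, "tx": 0, "ty": 0, "tz": 3, "wx": 0, "wy": 0, "wz": 0}, {"hand": 12, "tx": 0, "ty": 0, "tz": 1.5, "wx": 0, "wy": 0, "wz": 0}, {"hand": 12, "tx": 0, "ty": 0, "tz": 0, "wx": 0, "wy": 0, "wz": 0}])

```text
clock: 15.78
eef_pos: [494.0, 246.4, 77.7]
tcp_rot: [3.142, -0.0, -0.19]
contact_force: [2.6, -0.3, -3.1]
opening: 0.201
grasp_force: 39.5
```

Request:
arm_command(deltas=[{"hand": 12, "tx": 0, "ty": 0, "tz": 1, "wx": 0, "wy": 0, "wz": 0}, {"hand": 12, "tx": 0, "ty": 0, "tz": 0.7, "wx": 0, "wy": 0, "wz": 0}, {"hand": 12, "tx": 0, "ty": 0, "tz": 0, "wx": 0, "wy": 0, "wz": 0}])

```text
clock: 16.15
eef_pos: [494.4, 246.6, 77.0]
tcp_rot: [-3.141, -0.001, -0.19]
contact_force: [0.5, -1.2, 8.2]
opening: 0.204
grasp_force: 40.5
```

The pin is home, with 8 N of seating reaction. I'll release it, rise, shut the fingers and go behind the guard.

Request:
arm_command(deltas=[{"hand": 45, "tx": 0, "ty": 0, "tz": 0, "wx": 0, "wy": 0, "wz": 0}, {"hand": 45, "tx": 0, "ty": 0, "tz": 0, "wx": 0, "wy": 0, "wz": 0}, {"hand": 45, "tx": 0, "ty": 0, "tz": 0, "wx": 0, "wy": 0, "wz": 0}, {"hand": 45, "tx": 0, "ty": 0, "tz": -40, "wx": 0, "wy": 0, "wz": 0}, {"hand": 45, "tx": 0, "ty": 0, "tz": -50, "wx": 0, "wy": 0, "wz": 0}, {"hand": 0, "tx": 0, "ty": 0, "tz": -43, "wx": 0, "wy": 0, "wz": 0}, {"hand": 0, "tx": 34, "ty": 47, "tz": 0, "wx": 0, "wy": 0, "wz": 0}, {"hand": 0, "tx": 34, "ty": 47, "tz": 0, "wx": 0, "wy": 0, "wz": 0}])

```text
clock: 17.15
eef_pos: [543.5, 140.7, 209.9]
tcp_rot: [-3.141, -0.001, -0.188]
contact_force: [0.8, -0.1, -0.1]
opening: 0.001
grasp_force: 0.0
```

Request:
arm_command(deltas=[{"hand": 0, "tx": 34, "ty": 46, "tz": 0, "wx": 0, "wy": 0, "wz": 0}, {"hand": 0, "tx": 34, "ty": 46, "tz": 0, "wx": 0, "wy": 0, "wz": 0}, {"hand": 0, "tx": 0, "ty": 0, "tz": 0, "wx": 0, "wy": 0, "wz": 0}])

```text
clock: 17.52
eef_pos: [593.5, 34.7, 208.9]
tcp_rot: [3.141, -0.0, -0.194]
contact_force: [-0.7, 0.3, -1.0]
opening: 0.003
grasp_force: 0.0
```

```bash
cat >> h.py <<'E'
def box(bx,by,z): return np.array([505.6+bx*.982+by*.189,56-bx*.189+by*.982,z])
E
python3 - <<'E'
from h import *
togo(box(90,-1,134))
a=grab('top')['image'];b=grab('side')['image']
def z(i,u,v,w,h,k): return cv2.resize(i[v:v+h,u:u+w],None,fx=k,fy=k,interpolation=cv2.INTER_CUBIC)
cv2.imwrite('pics/z7.png',np.hstack([z(a,185,190,130,90,3),z(b,215,140,130,90,3)])[:,:,::-1])
E
```

```text
t 17.525 pos [593.5  34.7 208.9] rpy [ 3.141 -0.    -0.194] F [-0.7  0.3 -1. ] open 0.0026950551148521126 g 0.0 j6 1.82
tool delta [-0.4 -3.3 74.8] wz None
```

View pics/z7.png

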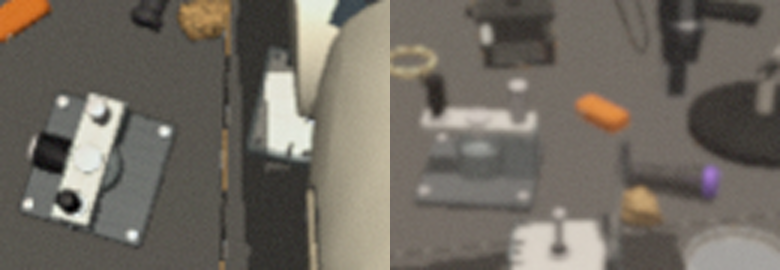

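The pin stands in the crank arm at (98,108) in the top half and (518,95) in the side half. The toggle is still upright. Now I'll lower behind the guard and push.

Request:
arm_command(deltas=[{"hand": 0, "tx": 0, "ty": -3, "tz": 40, "wx": 0, "wy": 0, "wz": 0}, {"hand": 0, "tx": 0, "ty": 0, "tz": 35, "wx": 0, "wy": 0, "wz": 0}, {"hand": 0, "tx": 0, "ty": 0, "tz": 0, "wx": 0, "wy": 0, "wz": 0}, {"hand": 0, "tx": -12, "ty": 0, "tz": 0, "wx": 0, "wy": 0, "wz": 0}, {"hand": 0, "tx": -13, "ty": 0, "tz": 0, "wx": 0, "wy": 0, "wz": 0}, {"hand": 0, "tx": -12, "ty": 0, "tz": 0, "wx": 0, "wy": 0, "wz": 0}, {"hand": 0, "tx": -12, "ty": 0, "tz": 1.5, "wx": 0, "wy": 0, "wz": 0}])

```text
clock: 18.5
eef_pos: [544.3, 50.5, 133.4]
tcp_rot: [-3.141, -0.001, -0.19]
contact_force: [0.4, 0.2, 0.1]
opening: 0.001
grasp_force: 0.3
```

Request:
arm_command(deltas=[{"hand": 0, "tx": -11, "ty": 0, "tz": 4, "wx": 0, "wy": 0, "wz": 0}, {"hand": 0, "tx": -10, "ty": 0, "tz": 5, "wx": 0, "wy": 0, "wz": 0}, {"hand": 0, "tx": -8, "ty": 0, "tz": 6, "wx": 0, "wy": 0, "wz": 0}, {"hand": 0, "tx": -7, "ty": 0, "tz": 6, "wx": 0, "wy": 0, "wz": 0}, {"hand": 0, "tx": 0, "ty": 0, "tz": 0, "wx": 0, "wy": 0, "wz": 0}])

```text
clock: 19.12
eef_pos: [508.4, 57.1, 110.8]
tcp_rot: [3.141, 0.002, -0.19]
contact_force: [0.0, 0.7, 0.5]
opening: 0.001
grasp_force: 0.0
```

```bash
python3 - <<'E'
from h import *
togo(box(-5.2,0,98))
a=grab('top')['image'];b=grab('side')['image']
def z(i,u,v,w,h,k): return cv2.resize(i[v:v+h,u:u+w],None,fx=k,fy=k,interpolation=cv2.INTER_CUBIC)
cv2.imwrite('pics/z8.png',np.hstack([z(a,255,190,60,70,6),z(b,240,170,70,70,6)])[:,:,::-1])
E
```

```text
t 19.125 pos [508.4  57.1 110.8] rpy [ 3.141e+00  2.000e-03 -1.900e-01] F [0.  0.7 0.5] open 0.0007209692598837064 g 0.0 j6 1.87
tool delta [-7.7  1.6 12.9] wz None
```

View pics/z8.png

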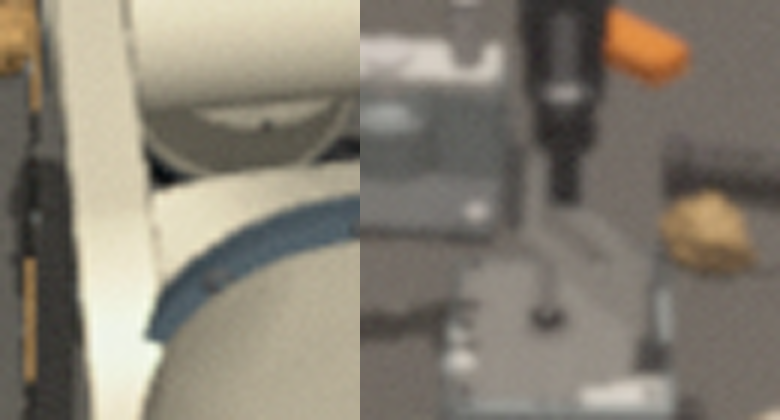

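The side half shows the guard tilted forward at about 45° under the finger tip at (565,200). The toggle is upright at (548,315). I'll push a bit more, then re-place the finger over the bar and press down.

Request:
arm_command(deltas=[{"hand": 0, "tx": -4, "ty": 1, "tz": 6, "wx": 0, "wy": 0, "wz": 0}, {"hand": 0, "tx": -4, "ty": 0.6, "tz": 6, "wx": 0, "wy": 0, "wz": 0}, {"hand": 0, "tx": 0, "ty": 0, "tz": 0, "wx": 0, "wy": 0, "wz": 0}, {"hand": 0, "tx": 0, "ty": 0, "tz": -25, "wx": 0, "wy": 0, "wz": 0}, {"hand": 0, "tx": -26, "ty": 0, "tz": 0, "wx": 0, "wy": 0, "wz": 0}, {"hand": 0, "tx": 0, "ty": 0, "tz": 0, "wx": 0, "wy": 0, "wz": 0}])

```text
clock: 19.98
eef_pos: [474.4, 62.0, 124.6]
tcp_rot: [3.141, 0.001, -0.19]
contact_force: [-0.8, -0.3, -0.3]
opening: 0.001
grasp_force: 0.0
```

```bash
python3 -c "
from h import *
togo(box(-31.5,0,63))"
```

```text
t 19.975 pos [474.4  62.  124.6] rpy [ 3.141e+00  1.000e-03 -1.900e-01] F [-0.8 -0.3 -0.3] open 0.0014543283208380009 g 0.0 j6 1.89
tool delta [ 0.4 -0.  61.6] wz None
```

Request:
arm_command(deltas=[{"hand": 0, "tx": 0, "ty": 0, "tz": 12, "wx": 0, "wy": 0, "wz": 0}, {"hand": 0, "tx": 0, "ty": 0, "tz": 10, "wx": 0, "wy": 0, "wz": 0}, {"hand": 0, "tx": 0, "ty": 0, "tz": 10, "wx": 0, "wy": 0, "wz": 0}, {"hand": 0, "tx": 0, "ty": 0, "tz": 10, "wx": 0, "wy": 0, "wz": 0}, {"hand": 0, "tx": 0, "ty": 0, "tz": 8, "wx": 0, "wy": 0, "wz": 0}, {"hand": 0, "tx": 0, "ty": 0, "tz": 6, "wx": 0, "wy": 0, "wz": 0}, {"hand": 0, "tx": 0, "ty": 0, "tz": 0, "wx": 0, "wy": 0, "wz": 0}])

```text
clock: 20.85
eef_pos: [475.5, 61.9, 68.2]
tcp_rot: [3.141, 0.001, -0.19]
contact_force: [0.2, 0.0, 0.4]
opening: -0.0
grasp_force: 0.0
```

Request:
arm_command(deltas=[{"hand": 0, "tx": 0, "ty": 0, "tz": 3, "wx": 0, "wy": 0, "wz": 0}, {"hand": 0, "tx": 0, "ty": 0, "tz": 2, "wx": 0, "wy": 0, "wz": 0}, {"hand": 0, "tx": 0, "ty": 0, "tz": 0, "wx": 0, "wy": 0, "wz": 0}])

```text
clock: 21.22
eef_pos: [475.8, 62.0, 63.6]
tcp_rot: [-3.142, -0.0, -0.19]
contact_force: [0.7, 0.0, -0.0]
opening: -0.0
grasp_force: 0.0
```

Request:
arm_command(deltas=[{"hand": 0, "tx": 0, "ty": 0, "tz": 1, "wx": 0, "wy": 0, "wz": 0}, {"hand": 0, "tx": 0, "ty": 0, "tz": 1, "wx": 0, "wy": 0, "wz": 0}, {"hand": 0, "tx": 0, "ty": 0, "tz": 0, "wx": 0, "wy": 0, "wz": 0}])

```text
clock: 21.6
eef_pos: [475.8, 62.0, 61.6]
tcp_rot: [-3.142, -0.0, -0.19]
contact_force: [0.9, 0.0, 0.5]
opening: -0.001
grasp_force: 0.0
```

Request:
arm_command(deltas=[{"hand": 0, "tx": 0, "ty": 0, "tz": 1, "wx": 0, "wy": 0, "wz": 0}, {"hand": 0, "tx": 0, "ty": 0, "tz": 0.8, "wx": 0, "wy": 0, "wz": 0}, {"hand": 0, "tx": 0, "ty": 0, "tz": 0, "wx": 0, "wy": 0, "wz": 0}])

```text
clock: 21.98
eef_pos: [475.8, 62.0, 60.2]
tcp_rot: [-3.142, -0.0, -0.19]
contact_force: [-2.2, -0.7, 7.4]
opening: 0.0
grasp_force: 4.0
```

```bash
python3 - <<'E'
from h import *
a=load('side') ; b=grab('side')
# expected bar ends for phi options vs image: print brightness along the panel/plate centreline, in slot & solid part
g=cv2.cvtColor(b['image'],cv2.COLOR_RGB2GRAY)
for by in(-22,22,-40):
  for phi in (0,.3,.6):
    P=[box(49-s*np.cos(phi),by,59+s*np.sin(phi)+1.5) if by!=-40 else box(49-s*np.cos(phi),by,45) for s in range(4,100,8)]
    uv=proj(b,P).round().astype(int);print(by,phi,[int(g[v,u]) for u,v in uv])
E
```

```text
-22 0 [139, 154, 208, 167, 142, 140, 142, 142, 143, 137, 142, 91]
-22 0.3 [148, 166, 210, 204, 166, 142, 120, 125, 134, 80, 43, 93]
-22 0.6 [148, 134, 208, 211, 204, 196, 186, 127, 118, 106, 43, 52]
22 0 [104, 192, 209, 198, 192, 181, 127, 123, 127, 76, 48, 94]
22 0.3 [98, 117, 163, 124, 109, 110, 114, 119, 108, 52, 54, 67]
22 0.6 [98, 117, 106, 109, 113, 110, 108, 109, 109, 102, 53, 49]
-40 0 [165, 179, 209, 210, 200, 177, 147, 147, 143, 143, 139, 128]
-40 0.3 [165, 179, 209, 211, 205, 191, 157, 147, 144, 144, 141, 130]
-40 0.6 [165, 179, 207, 210, 210, 200, 191, 157, 149, 144, 141, 143]
```

Request:
arm_command(deltas=[{"hand": 0, "tx": 0, "ty": 0, "tz": 0.8, "wx": 0, "wy": 0, "wz": 0}, {"hand": 0, "tx": 0, "ty": 0, "tz": 0, "wx": 0, "wy": 0, "wz": 0}])

```text
clock: 22.28
eef_pos: [475.8, 62.0, 59.9]
tcp_rot: [-3.141, -0.0, -0.19]
contact_force: [-4.2, 0.2, 16.4]
opening: -0.004
grasp_force: 7.9
```

Request:
arm_command(deltas=[{"hand": 0, "tx": 0, "ty": 0, "tz": -20, "wx": 0, "wy": 0, "wz": 0}, {"hand": 0, "tx": 0, "ty": 0, "tz": -60, "wx": 0, "wy": 0, "wz": 0}, {"hand": 0, "tx": 0, "ty": 0, "tz": -60, "wx": 0, "wy": 0, "wz": 0}, {"hand": 0, "tx": -40, "ty": 45, "tz": 0, "wx": 0, "wy": 0, "wz": 0}, {"hand": 0, "tx": -10, "ty": 55, "tz": 0, "wx": 0, "wy": 0, "wz": 0}, {"hand": 0, "tx": 0, "ty": 55, "tz": 0, "wx": 0, "wy": 0, "wz": 0}, {"hand": 0, "tx": 0, "ty": 55, "tz": 0, "wx": 0, "wy": 0, "wz": 0}, {"hand": 0, "tx": 0, "ty": 55, "tz": 0, "wx": 0, "wy": 0, "wz": 0}])

```text
clock: 23.28
eef_pos: [375.9, -190.5, 199.2]
tcp_rot: [3.141, -0.001, -0.19]
contact_force: [1.0, -0.2, 0.2]
opening: 0.0
grasp_force: 0.0
```

```bash
python3 - <<'E'
from h import *
togo([0,0,0])
f=grab('top');g=cv2.GaussianBlur(cv2.cvtColor(f['image'],cv2.COLOR_RGB2GRAY),(0,0),.5)
# brightness rows along box x, for several by, on panel-top plane z=59 (plate)
print('bx',list(range(52,-56,-6)))
for by in(-48,-24,-16,0,16,24,48):
    uv=proj(f,[box(x,by,60) for x in range(52,-56,-6)])
    print(by,[int(cv2.getRectSubPix(g,(1,1),tuple(map(float,p)))[0,0]) for p in uv])
# toggle and pin
for n,c,z in(('toggle',box(-5,0,0)[:2],93),('pin',(494.4,246.5),112)):
    u=proj(f,[[*c,z]])[0];i=u.round().astype(int);print(n,u.round(1));print(g[i[1]-5:i[1]+6,i[0]-6:i[0]+7])
E
```

```text
t 23.275 pos [ 375.9 -190.5  199.2] rpy [ 3.141e+00 -1.000e-03 -1.900e-01] F [ 1.  -0.2  0.2] open 1.4974459371899134e-05 g 0.0 j6 1.29
tool delta [-405.3 -116.   198.9] wz None
bx [52, 46, 40, 34, 28, 22, 16, 10, 4, -2, -8, -14, -20, -26, -32, -38, -44, -50]
-48 [99, 117, 196, 195, 232, 229, 232, 231, 231, 231, 231, 233, 227, 231, 219, 224, 208, 147]
-24 [60, 75, 133, 238, 245, 247, 245, 245, 245, 246, 245, 246, 246, 239, 242, 233, 129, 96]
-16 [100, 113, 124, 241, 246, 246, 247, 245, 247, 247, 248, 248, 248, 239, 243, 239, 130, 86]
0 [101, 103, 128, 240, 246, 246, 193, 231, 220, 183, 71, 195, 243, 247, 246, 237, 128, 104]
16 [100, 103, 135, 238, 245, 246, 245, 246, 245, 246, 247, 247, 247, 235, 246, 233, 125, 79]
24 [101, 112, 127, 234, 243, 242, 244, 244, 244, 245, 246, 246, 246, 241, 244, 235, 121, 92]
48 [100, 137, 185, 215, 221, 227, 222, 230, 227, 233, 229, 234, 232, 232, 234, 221, 189, 143]
toggle [290.1 224.5]
[[245 246 244 231 219 220 198 170 166 171 195 230 245]
 [246 246 245 242 240 241 233 224 222 219 203 223 244]
 [245 245 242 242 244 236 232 239 244 243 227 230 244]
 [
[... 362 characters left out ...]
177 227 245 248 247]
 [247 240 222 203 203 195 194 200 196 226 245 247 246]]
pin [216.5 224.5]
[[101 101 101 100 101  98 100 100 100 101  99  99 101]
 [ 99 102 101 107 118 119 111 103 101 101  99 100 100]
 [ 94  97 107 150 189 187 160 133 120 113 104 101 101]
 [ 96  93 114 180 227 230 217 202 187 168 144 129 116]
 [115 111 130 190 232 238 236 233 222 212 217 209 185]
 [126 127 156 211 237 241 243 241 229 220 239 242 237]
 [126 136 182 228 240 244 247 247 230 203 225 244 247]
 [128 147 198 233 243 247 249 248 223 159 179 230 246]
 [132 170 214 231 241 246 247 237 188 115 142 218 244]
 [137 193 233 229 216 213 212 185 129  90 132 214 243]
 [150 209 243 237 205 151 130 109  88  93 155 225 243]]
```

```bash
python3 -c "
from h import *
print(r.sign_off())"
```

```text
the job is handed in; nothing more can be done
None
```

The job is handed in: toggle centred, crank wound down, locking pin seated home, guard folded down to its stop. The guard's closed position was confirmed by force (16 N) and pixel brightness only, as I had used up my picture views.

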